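# Slide the torch hanger round the bend of its rail

### The job

On the bent bar over the welding bench, take the drilled block with the hook below it and slide it along the bar, round the bend and up to the fixed stop collar on the other leg, without jamming or forcing it. Let go with it hanging there by the stop, and leave the plain round ring where it hangs on the first leg.

Things in the scene. Friction and masses are not known exactly. Their poses are not given: they have to be found in the camera images.
- rail: Fixed stand: one bent level 10 mm round bar, axis 180 mm above the bench. Origin on the bench below the point where leg 1 ends and the bend begins; z up, x along leg 1 towards the bend. Leg 1: x -215 (upright) to 0 mm. Bend: 60 mm radius arc (bar axis), 70 deg, centre x 0, y -60, so turning to -y. Leg 2: from x 56, y -39 on along (0.342, -0.940), 150 mm to its upright. Feet 10 mm high.
- hanger: Drilled block with a hook, loose on leg 1: aluminium, flat-sided, 24 mm along the bar, 40 wide, 40 high; 22 mm bore, so its bore centre hangs 6 mm below the bar's axis (z = 174 mm). The steel hook reaches 82 mm below the bore centre and 40 mm to +y. About 0.22 kg, hangs some 4 deg aslant. Origin: bore centre; x along the bore (at the start as the rail's x), z up.
- stop_place (a point): Point of the rail, on leg 2, 93 mm after the end of the bend: where the hanger's origin lies when its block touches the stop collar, a fixed disc 34 mm across and 12 mm thick on the bar. It is 12 mm before the collar's near face and 6 mm below the bar's axis.
- ring: Bystander: plain round steel ring, 50 mm outside, 20 mm bore, 12 mm thick, hanging loose on leg 1 behind the hanger, near the upright. Origin: its centre; x along its bore.
There are look-alikes about, which are no part of the job. Several things have the shape of the hanger; the one meant has the colours described above.

How it is judged:
By the outcome, as a careful person would: the job done as asked, in the order asked, and still so for the second after the job is handed in, with the robot touching nothing.
It also fails if it takes over 40 s, if anything falls off the work surface, if the arm or the gripper's body presses on something with over 40 N, if the wrist force passes 120 N, or if a joint passes its speed limit or range.

### The arm

A 6-joint arm with a two-finger parallel gripper is mounted at the origin on the work surface. World frame = base frame: x ahead of the robot, y to its left, z up, the work surface at z = 0. Lengths are in mm, angles in rad, forces in N, time in s.
With the tool pointing down it reaches from about 300 to 850 mm from the base axis. Payload 4.2 kg.
Tool frame: the origin (TCP) lies at the very end of the fingers, on their centre line; the grasp point (between the pads) lies 19 mm behind it; z points along the fingers, y is the direction in which the jaws open and shut (so a half turn about z gives the same grasp; the last joint's range is limited). The gripper opens to 91 mm and grips with 3 to 60 N. Pads are 32 mm wide; open, the fingers measure 118 mm over their backs; the gripper's body (76 mm by 178 mm) begins 60 mm behind the grasp point.
Start: joints at [-1.26, 0.32, 1.565, -0, 1.257, -0.02], TCP at [186.763, -543.841, 213.976] pointing down, gripper open.
Joint ranges: [-3.11, 3.11], [-0.84, 2.01], [0.21, 2.61], [-1.34, 4.49], [0.05, 2.63], [-2.56, 2.56]. Speed limits (rad/s): [2.57, 2.57, 3.14, 3.14, 3.14, 3.14].

### API

Orientations are given as [roll, pitch, yaw] about the fixed x, y, z axes, in that order (R = Rz(yaw) Ry(pitch) Rx(roll)).
In Python, from station import bot gives the robot as it stands.
- The arm moves only by the tool carry_out, never from a script. Its argument "series" is a list of rows, each an object of numbers: "x", "y", "z": the shift along the world's x, y, z in cm; "ax", "ay", "az": the turn, a rotation vector about the world's x, y, z in degrees; "gripper": the finger opening in cm, from 0 to 9.12. In form: [{"x": .., "y": .., "z": .., "ax": .., "ay": .., "az": .., "gripper": ..}, ...]. A call has 1 to 12 rows; each row shifts and turns the commanded pose from where the row before left it; what a row does not reach is not made up. A row lasts 1/10 s, in which the tool goes at most 50 mm and 8.59 degrees, less where a joint would pass 70% of its speed; a pose out of reach is approached as far as the arm can. A call with a gripper value outside its range is refused whole. The fingers move at their own pace and stop on an object; "squeeze" is the grip in N (left out, the last holds). Time passes only in rows, so rows that do not move let the fingers close. It gives the time, the measured TCP pose, the force and the opening at its end, in the units of the state.
- bot.read_state(): the state, without advancing time (a new reading comes with each control period).
- bot.snapshot(name): name is "scene" or "top" or "wrist"; returns a dict with "pixels" (400x640x3 uint8, red, green, blue), "intrinsics" (3x3 intrinsics, pixels), "origin" and "rotation" of the camera in the world; the wrist camera has in their place "hand_eye" (4x4, takes a point from camera to tool coordinates, whose origin is the TCP and whose axes are the flange's). Camera axes: x right, y up, looking along -z (the intrinsics and any distortion apply to the point x, -y, -z); pixel columns grow to the right and rows downward; lengths in mm; the calibration is good to about 2 mm. The wrist camera is an equidistant fisheye: a pixel r from the principal point sees the ray r / f radians off the axis. A picture is of the moment at which its call begins: read the wrist's pose just before it. There is no depth.
- bot.hand_in(): hands the job in, once; it reports no verdict.
The state is a dict: "time_s": time; "joint_positions": joint angles; "qvel": joint speeds; "tau": joint torques, N m; "eef_pos": TCP position; "orientation": TCP orientation; "ft_force": force on the tool from outside, world axes, zero at the start; "wrist_torque": the same for the moment, N m; "finger_gap": finger opening in mm.
Only numpy, scipy, OpenCV 4.12 (cv2) and the standard library are available. Lean on these libraries where they do the work, as an engineer would, in place of code of your own. Each camera call takes 0.05 s, during which the arm holds its last target.

## Working session

There is one attempt and no reset: what is moved stays moved. The work goes in short steps, Python scripts to look and compute and a tool call to move; the robot and the scene stay as the last step left them, time stands still between calls to the robot, and variables do not carry over. Pictures are saved under pics/ and viewed, and the job is handed in when it is done.

Besides the shell and the picture viewer there is one more tool, called after "Request:" as name(argument=value, ...) on one line, values as JSON. carry_out: Moves the arm, as the interface text tells. Its arguments: {"type":"object","properties":{"series":{"type":"array"},"squeeze":{"type":"number"}},"required":["series"]}

```bash
mkdir -p pics; ls; python3 - <<'E'
from station import bot
import cv2,pickle
print(bot.read_state())
for n in ["scene","top","wrist"]:
    s=bot.snapshot(n); pickle.dump(s,open(f"pics/{n}0.pkl","wb"))
    cv2.imwrite(f"pics/{n}0.png",s["pixels"][:,:,::-1])
    print(n,{k:v for k,v in s.items() if k!="pixels"})
E
```

```text
pics
{'time_s': 0.0, 'joint_positions': array([-1.25999403e+00,  3.20306939e-01,  1.56567191e+00, -5.33197839e-05,
        1.25739336e+00, -1.99821659e-02]), 'qvel': array([ 0.00105241,  0.00127814, -0.00131873, -0.00128696, -0.00084039,
       -0.00054567]), 'tau': array([ 2.63977759e-03, -4.12460375e+01, -2.31970865e+01,  7.29299197e-02,
        4.57563624e-02, -1.58644666e-04]), 'eef_pos': array([ 186.59190168, -543.35107057,  213.1144104 ]), 'orientation': array([-3.13981244e+00,  1.51261376e-05,  3.30800959e-01]), 'ft_force': array([-0.04454462,  0.14579188,  0.34514393]), 'wrist_torque': array([-0.05223211,  0.00390406,  0.0211674 ]), 'finger_gap': 91.13360648580856}
scene {'intrinsics': array([[369.81439573,   0.        , 319.44302296],
       [  0.        , 369.81439573, 203.49630067],
       [  0.        ,   0.        ,   1.        ]]), 'origin': array([ 975.24677239, -159.49175666,  683.84322379]), 'rotation': array([ 0.66171109, -0.00571226,  1.16805573])}
top {'intrinsics': array([[494.72383672,   0.        , 316.28747002],
       [  0.        , 494.72383672, 203.59589127],
       [  0.        ,   0.        ,   1.        ]]), 'origin': array([ 519.16773124,   15.29367904, 1137.78756691]), 'rotation': array([ 0.05400781,  0.00720545, -1.55098922])}
wrist {'intrinsics': array([[309.70691629,   0.        , 324.25308322],
       [  0.        , 309.70691629, 196.3320776 ],
       [  0.        ,   0.        ,   1.        ]]), 'hand_eye': array([[ 1.64407682e-04,  9.71058667e-01,  2.38841030e-01,
         6.72074117e+01],
       [ 9.99999475e-01, -4.01102272e-04,  9.42410278e-04,
         1.68986563e+00],
       [ 1.01093535e-03,  2.38840750e-01, -9.71058224e-01,
        -1.71629496e+02],
       [ 0.00000000e+00,  0.00000000e+00,  0.00000000e+00,
         1.00000000e+00]])}
```

View pics/scene0.png

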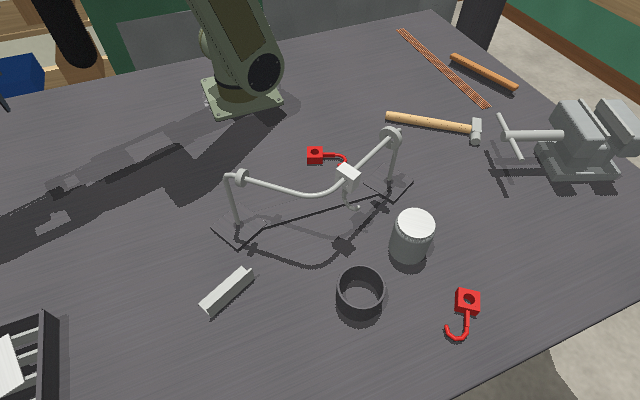

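View pics/top0.png

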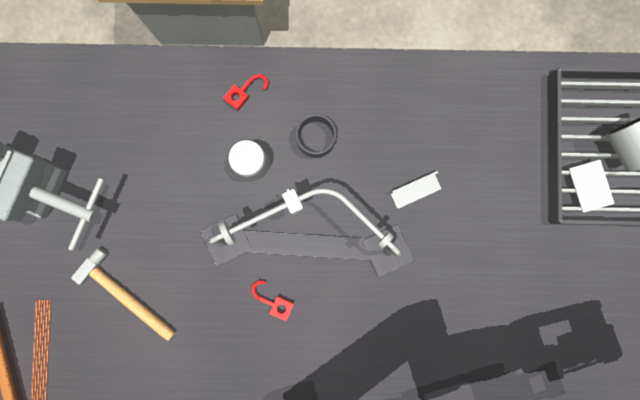

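View pics/wrist0.png

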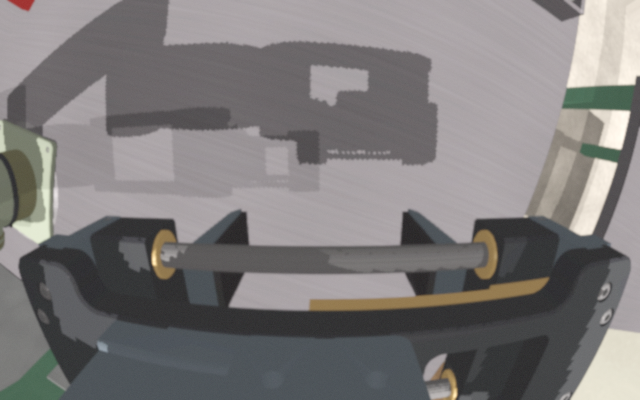

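```bash
python3 - <<'E'
import cv2
a=cv2.imread("pics/top0.png")[170:290,195:420]; cv2.imwrite("pics/top0c.png",cv2.resize(a,None,fx=3.5,fy=3.5,interpolation=cv2.INTER_CUBIC))
a=cv2.imread("pics/scene0.png")[110:260,210:430]; cv2.imwrite("pics/scene0c.png",cv2.resize(a,None,fx=3.5,fy=3.5,interpolation=cv2.INTER_CUBIC))
E
```

```text
(no output)
```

View pics/top0c.png

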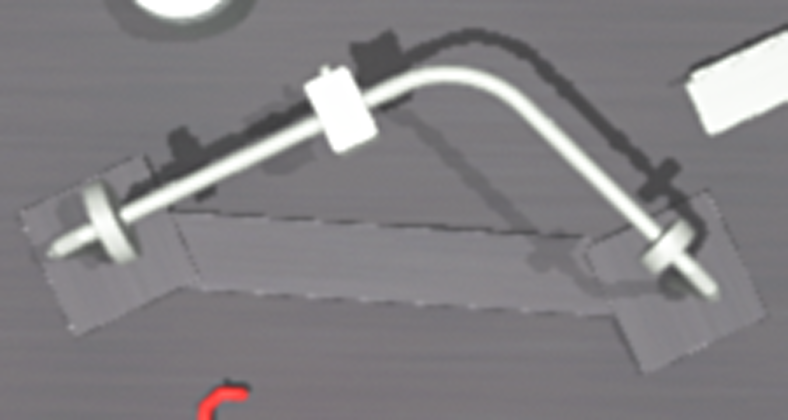

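View pics/scene0c.png

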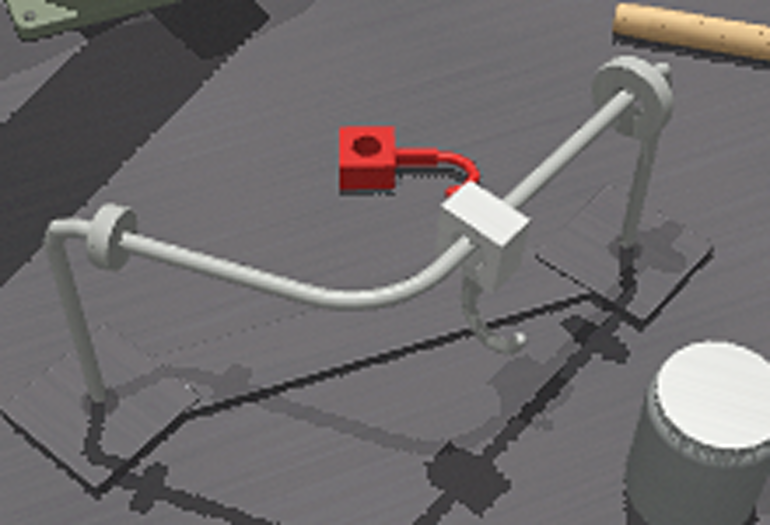

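```bash
cat > h.py <<'E'
import numpy as np,pickle,cv2
from scipy.spatial.transform import Rotation as R
def proj(s,P):
    P=np.atleast_2d(P); Rm=R.from_euler('xyz',s['rotation']).as_matrix()
    c=(P-s['origin'])@Rm; K=s['intrinsics']
    return np.c_[K[0,0]*c[:,0]/-c[:,2]+K[0,2], K[1,1]*-c[:,1]/-c[:,2]+K[1,2]]
def ray(s,uv):
    K=s['intrinsics'];d=np.array([(uv[0]-K[0,2])/K[0,0],-(uv[1]-K[1,2])/K[1,1],-1])
    return R.from_euler('xyz',s['rotation']).as_matrix()@d
def atz(s,uv,z):
    d=ray(s,uv);return s['origin']+d*(z-s['origin'][2])/d[2]
def rail(sarc,z=180):
    """sarc: arc coordinate, 0=end of leg1, 73.3=end bend; returns rail xy z, heading"""
    sarc=np.atleast_1d(np.asarray(sarc,float));L=60*np.radians(70);o=[]
    for t in sarc:
        if t<0:o.append((t,0,z,0))
        elif t<L:
            a=t/60;o.append((60*np.sin(a),-60+60*np.cos(a),z,-a))
        else:
            a=np.radians(70);o.append((60*np.sin(a)+(t-L)*np.cos(a),-60+60*np.cos(a)-(t-L)*np.sin(a),z,-a))
    return np.array(o)
def toworld(p,P):
    c,s=np.cos(p[2]),np.sin(p[2]);P=np.asarray(P)
    return np.c_[p[0]+c*P[:,0]-s*P[:,1],p[1]+s*P[:,0]+c*P[:,1],P[:,2]]
LB=60*np.radians(70)
E
cat > fit.py <<'E'
from h import *
from scipy.optimize import least_squares
T=pickle.load(open("pics/top0.pkl","rb"));S=pickle.load(open("pics/scene0.pkl","rb"))
tc=np.array([(150,202),(210,172),(300,128),(410,82),(445,75),(480,79),(530,108),(600,175),(635,212)])/3.5+[195,170]
te=np.array([(55,248),(712,292),(668,247)])/3.5+[195,170]
sc=np.array([(600,122),(560,160),(520,197),(400,283),(340,298),(270,282),(200,260),(145,242)])/3.5+[210,110]
tt=np.linspace(-215,LB+150,700);RL=rail(tt)[:,:3]
CO=rail([LB+111])[:,:3]
def res(p,sh=True):
    W=toworld(p,RL);r=[]
    for cam,pts in((T,tc),(S,sc)):
        q=proj(cam,W)
        for u in pts:
            d=np.linalg.norm(q-u,axis=1);i=np.clip(d.argmin(),1,698)
            t=q[i+1]-q[i-1];n=np.array([-t[1],t[0]])/np.linalg.norm(t);r.append((u-q[i])@n)
    r+=list((proj(T,toworld(p,CO))[0]-te[2])*.7)
    return np.array(r)
p0b=atz(T,np.array([(405,85)])[0]/3.5+[195,170],180)
best=least_squares(res,[p0b[0],p0b[1],np.radians(-63)])
p=best.x;print(p,np.degrees(p[2]));print(res(p).round(2))
np.save("p.npy",p)
for t in(-215,-200,-80,LB+111,LB+150):print(t,toworld(p,rail([t])[:,:3]).round(1),proj(T,toworld(p,rail([t])[:,:3]))-[195,170])
b=atz(T,np.array((341,109))/3.5+[195,170],194);c,s=np.cos(p[2]),np.sin(p[2])
d=b[:2]-p[:2];print("hanger",b,"local",c*d[0]+s*d[1],-s*d[0]+c*d[1])
b=atz(T,np.array((110,222))/3.5+[195,170],175);d=b[:2]-p[:2];print("ring",b,"local",c*d[0]+s*d[1],-s*d[0]+c*d[1])
W=RL;
for n,cam in(("top",T),("scene",S)):
    im=cam["pixels"][:,:,::-1].copy();im=cv2.resize(im,None,fx=3,fy=3)
    for u in proj(cam,toworld(p,RL)):cv2.circle(im,tuple(int(v*3+1) for v in u),1,(0,0,255),-1)
    im=im[480:900,560:1290] if n=="top" else im[330:800,600:1300]
    cv2.imwrite(f"pics/fit_{n}.png",im)
E
python3 fit.py
```

```text
[589.89698474  34.84078525  -1.12504878] -64.4605471129077
[ 1.05  0.31 -0.53  0.43  0.51  0.37 -0.25 -1.06 -0.76 -0.49 -1.06 -1.42
  1.29  0.25  0.32  0.39  0.64 -0.04  0.42]
-215 [[497.2 228.8 180. ]] [[14.25926941 69.52061827]]
-200 [[503.7 215.3 180. ]] [[21.34559455 66.31039464]]
-80 [[555.4 107.  180. ]] [[77.91049827 40.68554861]]
184.30382858376186 [[ 500.8 -112.3  180. ]] [[190.79482202  71.16713334]]
223.30382858376186 [[ 473.5 -140.1  180. ]] [[205.09048663  85.67720186]]
hanger [573.85567743  68.80053213 194.        ] local -37.557422333440115 0.16726138144771063
ring [509.57195369 196.87580255 175.        ] local -180.83308482836793 -2.6178000514802306
```

View pics/fit_top.png

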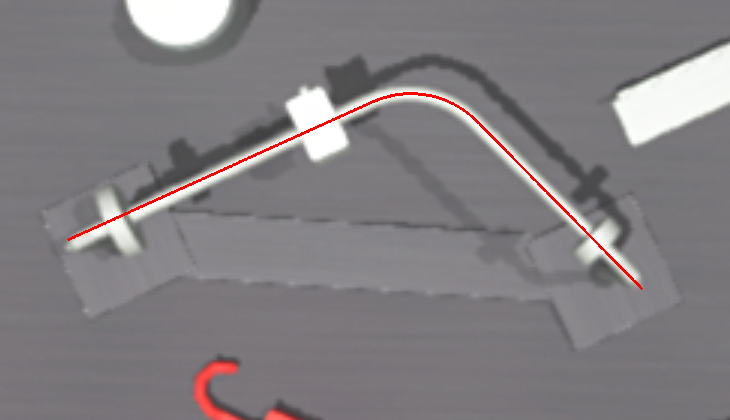

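View pics/fit_scene.png

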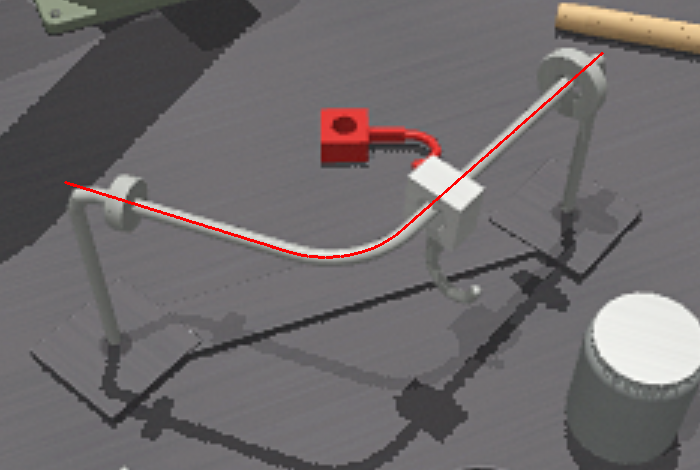

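Request:
carry_out(series=[{"z": 4},{"z": 4},{"x": 2.42,"y": 3.83,"az": 6.04},{"x": 2.42,"y": 3.83,"az": 6.04},{"x": 2.42,"y": 3.83,"az": 6.04},{"x": 2.42,"y": 3.83,"az": 6.04},{"x": 2.42,"y": 3.83,"az": 6.04},{"x": 2.42,"y": 3.83,"az": 6.04},{"x": 2.42,"y": 3.83,"az": 6.04},{"x": 2.42,"y": 3.83,"az": 6.04},{"x": 2.42,"y": 3.83,"az": 6.04},{"x": 2.42,"y": 3.83,"az": 6.04}])

```text
validation failed for argument at $.se...
```

Request:
carry_out(series=[{"x": 2.42,"y": 3.83,"az": 6.04},{"x": 2.42,"y": 3.83,"az": 6.04},{"x": 2.42,"y": 3.83,"az": 6.04},{"x": 2.42,"y": 3.83,"az": 6.04},{"x": 2.42,"y": 3.83,"az": 6.04},{"x": 2.42,"y": 3.83,"az": 6.04},{"ax": -1.72,"ay": 3.61},{},{}])

```text
validation failed for argument at $.se...
```

```bash
python3 - <<'E'
from station import bot
import cv2,pickle
st=bot.read_state();s=bot.snapshot("wrist");s["st"]=st;pickle.dump(s,open("pics/w1.pkl","wb"));cv2.imwrite("pics/w1.png",s["pixels"][:,:,::-1])
print(st["time_s"],st["eef_pos"],st["orientation"],st["joint_positions"],st["ft_force"])
E
```

```text
0.15 [ 186.64441535 -543.48529197  213.33263067] [-3.14030026e+00 -2.01396203e-05  3.30773465e-01] [-1.26000476e+00  3.20140327e-01  1.56535629e+00 -5.97844596e-06
  1.25738858e+00 -1.99800689e-02] [-0.2430684  -0.25101447  0.71687506]
```

View pics/w1.png

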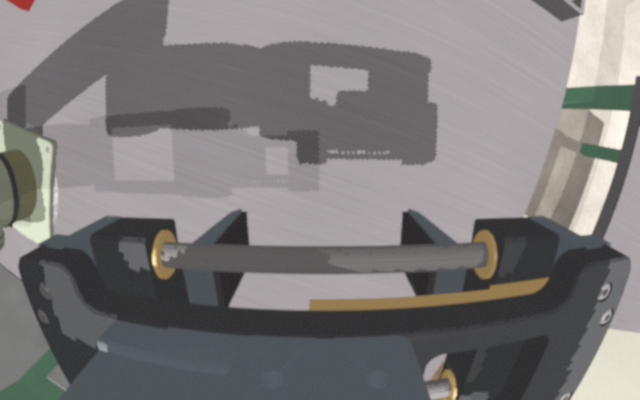

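Request:
carry_out(series=[{"x": 0,"y": 0,"z": 4,"ax": 0,"ay": 0,"az": 0,"gripper": 9.1},{"x": 0,"y": 0,"z": 4,"ax": 0,"ay": 0,"az": 0,"gripper": 9.1}])

```text
time_s: 0.4
eef_pos: [186.5, -543.0, 293.5]
orientation: [-3.138, -0.0, 0.331]
ft_force: [-0.1, -0.6, 0.7]
finger_gap: 90.9
```

Request:
carry_out(series=[{"x": 2.42,"y": 3.83,"z": 0,"ax": 0,"ay": 0,"az": 6.04,"gripper": 9.1},{"x": 2.42,"y": 3.83,"z": 0,"ax": 0,"ay": 0,"az": 6.04,"gripper": 9.1},{"x": 2.42,"y": 3.83,"z": 0,"ax": 0,"ay": 0,"az": 6.04,"gripper": 9.1},{"x": 2.42,"y": 3.83,"z": 0,"ax": 0,"ay": 0,"az": 6.04,"gripper": 9.1},{"x": 2.42,"y": 3.83,"z": 0,"ax": 0,"ay": 0,"az": 6.04,"gripper": 9.1},{"x": 2.42,"y": 3.83,"z": 0,"ax": 0,"ay": 0,"az": 6.04,"gripper": 9.1},{"x": 2.42,"y": 3.83,"z": 0,"ax": 0,"ay": 0,"az": 6.04,"gripper": 9.1},{"x": 2.42,"y": 3.83,"z": 0,"ax": 0,"ay": 0,"az": 6.04,"gripper": 9.1}])

```text
time_s: 1.2
eef_pos: [380.9, -235.7, 294.0]
orientation: [3.141, 0.0, 1.178]
ft_force: [0.6, 0.3, -0.2]
finger_gap: 90.9
```

Request:
carry_out(series=[{"x": 2.42,"y": 3.83,"z": 0,"ax": 0,"ay": 0,"az": 6.04,"gripper": 9.1},{"x": 2.42,"y": 3.83,"z": 0,"ax": 0,"ay": 0,"az": 6.04,"gripper": 9.1},{"x": 2.42,"y": 3.83,"z": 0,"ax": 0,"ay": 0,"az": 6.04,"gripper": 9.1},{"x": 2.42,"y": 3.83,"z": 0,"ax": 0,"ay": 0,"az": 6.04,"gripper": 9.1},{"x": 2.42,"y": 3.83,"z": 0,"ax": 0,"ay": 0,"az": 6.04,"gripper": 9.1},{"x": 2.42,"y": 3.83,"z": 0,"ax": 0,"ay": 0,"az": 6.04,"gripper": 9.1},{"x": 2.42,"y": 3.83,"z": 0,"ax": 0,"ay": 0,"az": 6.04,"gripper": 9.1},{"x": 2.42,"y": 3.83,"z": 0,"ax": 0,"ay": 0,"az": 6.04,"gripper": 9.1},{"x": 0,"y": 0,"z": 0,"ax": -1.72,"ay": 3.61,"az": 0,"gripper": 9.1},{"x": 0,"y": 0,"z": 0,"ax": 0,"ay": 0,"az": 0,"gripper": 9.1},{"x": 0,"y": 0,"z": 0,"ax": 0,"ay": 0,"az": 0,"gripper": 9.1}])

```text
time_s: 2.3
eef_pos: [573.8, 68.8, 293.3]
orientation: [-3.071, -0.0, 2.018]
ft_force: [0.0, -0.4, 0.1]
finger_gap: 91.2
```

```bash
python3 - <<'E'
from station import bot
import cv2,pickle
st=bot.read_state();s=bot.snapshot("wrist");s["st"]=st;pickle.dump(s,open("pics/w2.pkl","wb"));cv2.imwrite("pics/w2.png",s["pixels"][:,:,::-1])
print(st["time_s"],st["eef_pos"],st["orientation"],st["joint_positions"],st["ft_force"])
E
```

```text
2.3 [573.802035    68.83637425 293.32892304] [-3.07140457e+00 -3.94923810e-04  2.01752583e+00] [ 0.11263629  0.32479283  1.36127451 -0.02265341  1.5219857  -0.33224955] [ 0.04808744 -0.36689152  0.10162748]
```

View pics/w2.png

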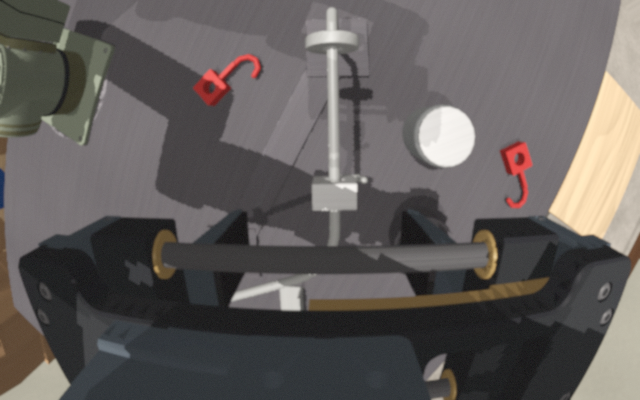

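```bash
python3 - <<'E'
import cv2
a=cv2.imread("pics/w2.png")[10:260,270:420]; cv2.imwrite("pics/w2c.png",cv2.resize(a,None,fx=4,fy=4,interpolation=cv2.INTER_CUBIC)[400:])
cv2.imwrite("pics/w2d.png",cv2.resize(a,None,fx=4,fy=4,interpolation=cv2.INTER_CUBIC)[:420])
E
```

```text
(no output)
```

View pics/w2c.png

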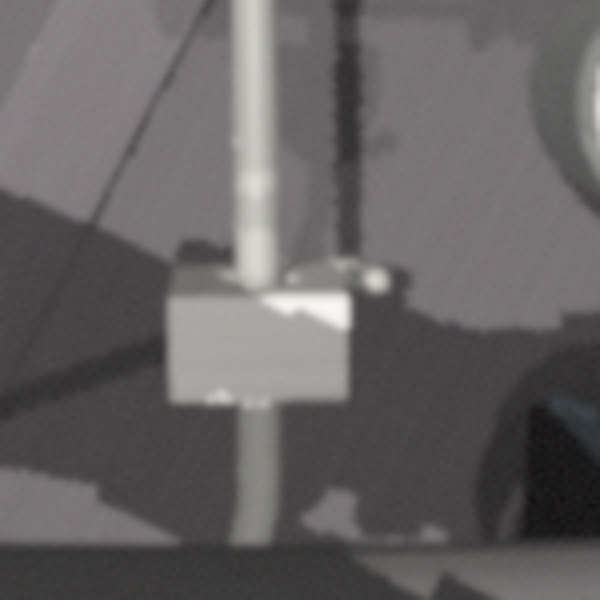

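View pics/w2d.png

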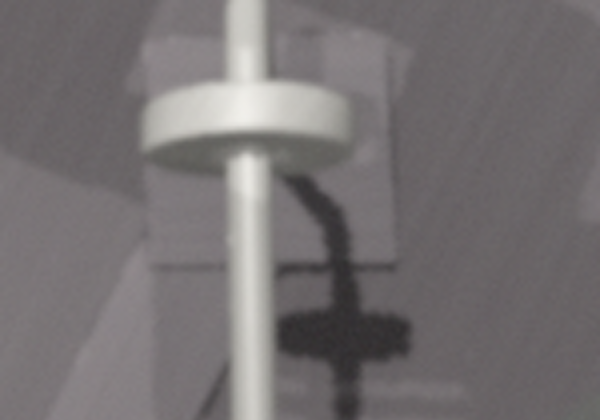

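```bash
cat >> h.py <<'E'
def wray(s,uv):
    K=s['intrinsics'];x=uv[0]-K[0,2];y=uv[1]-K[1,2];r=np.hypot(x,y);th=r/K[0,0]
    v=np.array([np.sin(th)*x/r,-np.sin(th)*y/r,-np.cos(th)])
    H=s['hand_eye'];Rt=R.from_euler('xyz',s['st']['orientation']).as_matrix()
    return s['st']['eef_pos']+Rt@H[:3,3], Rt@H[:3,:3]@v
def watz(s,uv,z):
    o,d=wray(s,uv);return o+d*(z-o[2])/d[2]
def loc(p,w):
    c,s=np.cos(p[2]),np.sin(p[2]);d=np.asarray(w)[:2]-p[:2];return np.array([c*d[0]+s*d[1],-s*d[0]+c*d[1]])
E
python3 - <<'E'
from h import *
p=np.load("p.npy");s=pickle.load(open("pics/w2.pkl","rb"))
for u in [(254,420),(258,670),(247,40),(251,200),(253,400)]:
    w=watz(s,np.array(u)/4+[270,10],180);print(w.round(1),loc(p,w).round(1))
print("block")
for u in [(168,695),(350,692),(168,802),(350,802)]:
    w=watz(s,np.array(u)/4+[270,10],194);print(w.round(1),loc(p,w).round(1))
Rt=R.from_euler('xyz',s['st']['orientation']).as_matrix();print(Rt[:,2])
E
```

```text
[543.3 133.7 180. ] [-109.2    0.6]
[569.5  81.9 180. ] [-51.2   1.8]
[502.7 215.  180. ] [-200.1   -1. ]
[520.5 179.7 180. ] [-1.606e+02 -1.000e-01]
[541.1 137.7 180. ] [-113.8    0.4]
block
[553.2  70.3 194. ] [-47.8 -17.8]
[589.3  89.1 194. ] [-49.2  22.9]
[563.8  47.7 194. ] [-22.8 -18. ]
[600.9  66.4 194. ] [-23.7  23.6]
[-0.0634184  -0.02994235 -0.99753775]
```

```bash
cat > fit2.py <<'E'
exec(open("fit.py").read().split("p0b=")[0])
s=pickle.load(open("pics/w2.pkl","rb"))
WP=np.array([watz(s,np.array(u)/4+[270,10],180) for u in [(254,420),(258,670),(247,40),(251,200),(253,400)]])
def full(q):
    p=q[:3];r=[];W=toworld(p,RL)
    for cam,pts,o in((T,tc,q[3:5]),(S,sc,q[5:7])):
        Q=proj(cam,W)+o
        for u in pts:
            d=np.linalg.norm(Q-u,axis=1);i=np.clip(d.argmin(),1,698)
            t=Q[i+1]-Q[i-1];n=np.array([-t[1],t[0]])/np.linalg.norm(t);r.append((u-Q[i])@n)
    r+=list((proj(T,toworld(p,CO))[0]+q[3:5]-te[2])*.7)
    for w in WP:
        l=loc(p,w);r.append((l[1]-q[7])*.7)
    return np.r_[r,q[3:7]*.7,q[7]*.7]
p0=np.load("p.npy");b=least_squares(full,np.r_[p0,np.zeros(5)])
p=b.x[:3];print(p,np.degrees(p[2]),b.x[3:].round(2));print(b.fun.round(2));np.save("p2.npy",p)
for u in [(168,695),(350,692),(168,802),(350,802)]:
    print("blk",loc(p,watz(s,np.array(u)/4+[270,10],194)).round(1))
print("top blk",loc(p,atz(T,np.array((341,109))/3.5+[195,170]-b.x[3:5],194)))
print("ring",loc(p,watz(s,np.array((247,115))/4+[270,10],195)))
E
python3 fit2.py
```

```text
[590.31182201  36.84116269  -1.11622196] -63.95480727248007 [ 0.89  0.28  0.77 -0.26  0.17]
[ 0.36 -0.2  -0.79  0.45  0.58  0.46 -0.11 -0.68 -0.26 -0.18 -0.59 -0.79
  1.69 -0.08 -0.35 -0.12  0.25  0.14 -0.02  0.11  0.61 -0.47 -0.1  -0.03
  0.62  0.19  0.54 -0.18  0.12]
blk [-46.4 -18.6]
blk [-47.3  22.1]
blk [-21.4 -19. ]
blk [-21.9  22.5]
top blk [-37.25333889   0.44337902]
ring [-1.75504941e+02 -4.43077365e-02]
```

Request:
carry_out(series=[{"x": -0.04,"y": -0.02,"z": -4,"ax": 0,"ay": 0,"az": 0.45,"gripper": 9.1},{"x": 0,"y": 0,"z": -4,"ax": 0,"ay": 0,"az": 0,"gripper": 9.1},{"x": 0,"y": 0,"z": -3,"ax": 0,"ay": 0,"az": 0,"gripper": 9.1},{"x": 0,"y": 0,"z": -2.3,"ax": 0,"ay": 0,"az": 0,"gripper": 8},{"x": 0,"y": 0,"z": 0,"ax": 0,"ay": 0,"az": 0,"gripper": 6},{"x": 0,"y": 0,"z": 0,"ax": 0,"ay": 0,"az": 0,"gripper": 5},{"x": 0,"y": 0,"z": 0,"ax": 0,"ay": 0,"az": 0,"gripper": 5}], squeeze=15)

```text
time_s: 3.05
eef_pos: [574.5, 68.4, 163.1]
orientation: [-3.076, 0.001, 2.024]
ft_force: [-0.7, 0.5, -0.0]
finger_gap: 61.5
```

```bash
cat > look.py <<'E'
import sys,pickle,cv2
from station import bot
tag=sys.argv[1]
for n in sys.argv[2:]:
    st=bot.read_state();s=bot.snapshot(n);s["st"]=st;pickle.dump(s,open(f"pics/{n}_{tag}.pkl","wb"))
    im=s["pixels"][:,:,::-1]
    if n=="scene":im=cv2.resize(im[90:260,200:440],None,fx=3.2,fy=3.2,interpolation=cv2.INTER_CUBIC)
    if n=="top":im=cv2.resize(im[150:300,180:430],None,fx=3.2,fy=3.2,interpolation=cv2.INTER_CUBIC)
    cv2.imwrite(f"pics/{n}_{tag}.png",im)
print(st["time_s"],st["eef_pos"],st["orientation"],st["ft_force"],st["wrist_torque"],st["finger_gap"])
E
python3 look.py a scene wrist
```

```text
3.1 [574.5336644   68.52582265 163.04719083] [-3.07565013e+00  1.15221979e-03  2.02475447e+00] [-0.34699132 -0.37263889 -0.47929951] [ 0.04367306 -0.1673757  -0.03417186] 57.80158690906438
```

View pics/scene_a.png

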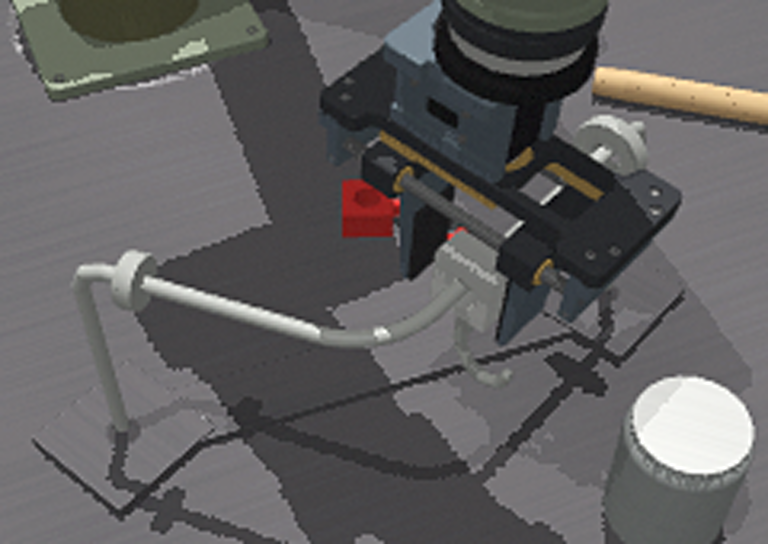

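View pics/wrist_a.png

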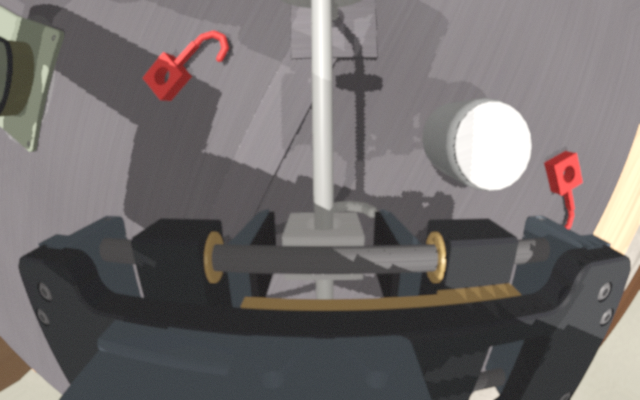

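Request:
carry_out(series=[{"x": 0,"y": 0,"z": 0,"ax": 0,"ay": 0,"az": 0,"gripper": 4.4},{"x": 0,"y": 0,"z": 0,"ax": 0,"ay": 0,"az": 0,"gripper": 3.5},{"x": 0,"y": 0,"z": 0,"ax": 0,"ay": 0,"az": 0,"gripper": 3},{"x": 0,"y": 0,"z": 0,"ax": 0,"ay": 0,"az": 0,"gripper": 3},{"x": 0,"y": 0,"z": 0,"ax": 0,"ay": 0,"az": 0,"gripper": 3}], squeeze=15)

```text
time_s: 3.65
eef_pos: [573.9, 68.8, 161.7]
orientation: [-3.073, 0.0, 2.025]
ft_force: [0.1, -0.8, 5.3]
finger_gap: 39.9
```

```bash
python3 look.py b wrist
```

```text
3.65 [573.92357786  68.81501015 161.65145455] [-3.07300007e+00  3.42639502e-04  2.02542270e+00] [ 0.06223203 -0.7806931   5.33850901] [-0.04001459 -0.11082759 -0.02261606] 39.90595985345011
```

View pics/wrist_b.png

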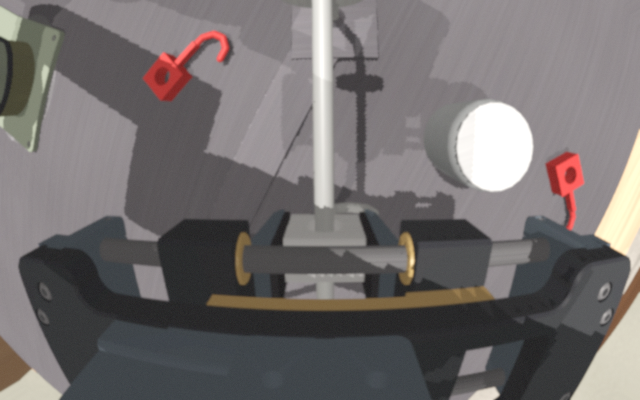

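Request:
carry_out(series=[{"x": 0,"y": 0,"z": 0.3,"ax": 0,"ay": 0,"az": 0,"gripper": 3},{"x": 0,"y": 0,"z": 0.3,"ax": 0,"ay": 0,"az": 0,"gripper": 3},{"x": 0,"y": 0,"z": 0,"ax": 0,"ay": 0,"az": 0,"gripper": 3},{"x": 0,"y": 0,"z": 0,"ax": 0,"ay": 0,"az": 0,"gripper": 3}], squeeze=20)

```text
time_s: 4.1
eef_pos: [573.3, 68.7, 166.5]
orientation: [-3.071, -0.001, 2.025]
ft_force: [0.6, 0.3, -2.4]
finger_gap: 40.1
```

```bash
python3 look.py c wrist; python3 - <<'E'
import cv2
a=cv2.imread("pics/wrist_c.png")[150:310,250:400];cv2.imwrite("pics/wc.png",cv2.resize(a,None,fx=3.6,fy=3.6,interpolation=cv2.INTER_CUBIC))
E
```

```text
4.1 [573.28725344  68.74466316 166.490563  ] [-3.07097403e+00 -5.03880464e-04  2.02532656e+00] [ 0.60741514  0.29045155 -2.3663861 ] [-0.00247966 -0.16541272 -0.00101371] 40.07700347886554
```

View pics/wc.png

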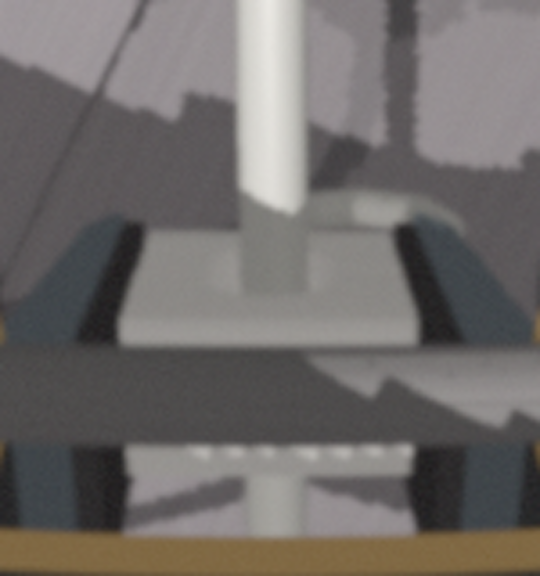

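```bash
python3 - <<'E'
from h import *
p=np.load("p2.npy");s=pickle.load(open("pics/wrist_c.pkl","rb"))
for u in [(118,321),(418,321),(126,475),(412,475)]:
    w=watz(s,np.array(u)/3.6+[250,150],199.5);print(w.round(1),loc(p,w).round(1))
for u in [(272,60),(272,180)]:
    w=watz(s,np.array(u)/3.6+[250,150],180);print(w.round(1),loc(p,w).round(1))
print(loc(p,s['st']['eef_pos']))
# planned path: block centre t0 (arc), TCP in block-tangent frame offset const
for t0 in(-35,):
  e=loc(p,s['st']['eef_pos']);off=np.array([e[0]-t0,e[1]])
  prev=None
  for t in list(np.arange(t0,0,10))+list(np.linspace(0,LB,15))+list(LB+np.array([10,20,30,40,50,60,70,80,85,90,93])):
    r=rail([t])[0];c,sn=np.cos(r[3]),np.sin(r[3])
    L=[[r[0]+c*off[0]-sn*off[1],r[1]+sn*off[0]+c*off[1],0]];w=toworld(p,L)[0]
    if prev is not None:
        dw=w-prev[0];print(round(t,1),(dw[:2]/10).round(2),np.degrees(r[3]-prev[1]).round(1),w[:2].round(1))
    prev=(w,r[3])
E
```

```text
[553.   69.3 199.5] [-45.6 -19.3]
[588.8  88.1 199.5] [-46.7  21.1]
[563.5  47.8 199.5] [-21.6 -19.3]
[599.4  67.1 199.5] [-23.2  21.4]
[556.2 107.4 180. ] [-78.4   0.3]
[564.   91.5 180. ] [-60.7   0.4]
[-36.1387827   -1.28750229]
-25 [ 0.44 -0.9 ] 0.0 [577.7  59.8]
-15 [ 0.44 -0.9 ] 0.0 [582.1  50.8]
-5 [ 0.44 -0.9 ] 0.0 [586.5  41.8]
0.0 [ 0.22 -0.45] -0.0 [588.7  37.3]
5.2 [ 0.21 -0.47] -5.0 [590.8  32.6]
10.5 [ 0.17 -0.48] -5.0 [592.5  27.8]
15.7 [ 0.13 -0.5 ] -5.0 [593.8  22.9]
20.9 [ 0.09 -0.51] -5.0 [594.7  17.8]
26.2 [ 0.04 -0.51] -5.0 [595.1  12.7]
31.4 [-0.   -0.51] -5.0 [595.1   7.6]
36.7 [-0.05 -0.51] -5.0 [594.6   2.5]
41.9 [-0.09 -0.5 ] -5.0 [593.7  -2.6]
47.1 [-0.14 -0.49] -5.0 [592.3  -7.5]
52.4 [-0.18 -0.48] -5.0 [590.5 -12.3]
57.6 [-0.22 -0.46] -5.0 [588.3 -16.9]
62.8 [-0.26 -0.44] -5.0 [585.7 -21.4]
68.1 [-0.3  -0.42] -5.0 [582.8 -25.5]
73.3 [-0.33 -0.39] -5.0 [579.5 -29.4]
83.3 [-0.69 -0.72] 0.0 [572.5 -36.6]
93.3 [-0.69 -0.72] 0.0 [565.6 -43.8]
103.3 [-0.69 -0.72] 0.0 [558.6 -51. ]
113.3 [-0.69 -0.72] 0.0 [551.7 -58.2]
123.3 [-0.69 -0.72] 0.0 [544.8 -65.4]
133.3 [-0.69 -0.72] 0.0 [537.8 -72.6]
143.3 [-0.69 -0.72] 0.0 [530.9 -79.8]
153.3 [-0.69 -0.72] 0.0 [523.9 -87. ]
158.3 [-0.35 -0.36] 0.0 [520.5 -90.6]
163.3 [-0.35 -0.36] 0.0 [517.  -94.2]
166.3 [-0.21 -0.22] 0.0 [514.9 -96.4]
```

Request:
carry_out(series=[{"x": 0.44,"y": -0.9,"z": 0,"ax": 0,"ay": 0,"az": 0,"gripper": 3},{"x": 0.44,"y": -0.9,"z": 0,"ax": 0,"ay": 0,"az": 0,"gripper": 3},{"x": 0.44,"y": -0.9,"z": 0,"ax": 0,"ay": 0,"az": 0,"gripper": 3},{"x": 0.22,"y": -0.45,"z": 0,"ax": 0,"ay": 0,"az": 0,"gripper": 3},{"x": 0.21,"y": -0.47,"z": 0,"ax": 0,"ay": 0,"az": -5,"gripper": 3},{"x": 0.17,"y": -0.48,"z": 0,"ax": 0,"ay": 0,"az": -5,"gripper": 3},{"x": 0.13,"y": -0.5,"z": 0,"ax": 0,"ay": 0,"az": -5,"gripper": 3},{"x": 0.09,"y": -0.51,"z": 0,"ax": 0,"ay": 0,"az": -5,"gripper": 3},{"x": 0,"y": 0,"z": 0,"ax": 0,"ay": 0,"az": 0,"gripper": 3}])

```text
time_s: 5.05
eef_pos: [595.2, 16.6, 166.9]
orientation: [-3.072, 0.0, 1.675]
ft_force: [0.1, -0.2, -1.8]
finger_gap: 39.6
```

```bash
python3 look.py d wrist; python3 - <<'E'
import cv2
a=cv2.imread("pics/wrist_d.png")[150:310,250:400];cv2.imwrite("pics/wd.png",cv2.resize(a,None,fx=3.6,fy=3.6,interpolation=cv2.INTER_CUBIC))
E
```

```text
5.05 [595.22929708  16.56191933 166.86188541] [-3.07184260e+00  9.64363182e-05  1.67511403e+00] [ 0.14754598 -0.19986267 -1.84467494] [ 0.05523322 -0.14657794  0.01440542] 39.6111849190872
```

View pics/wd.png

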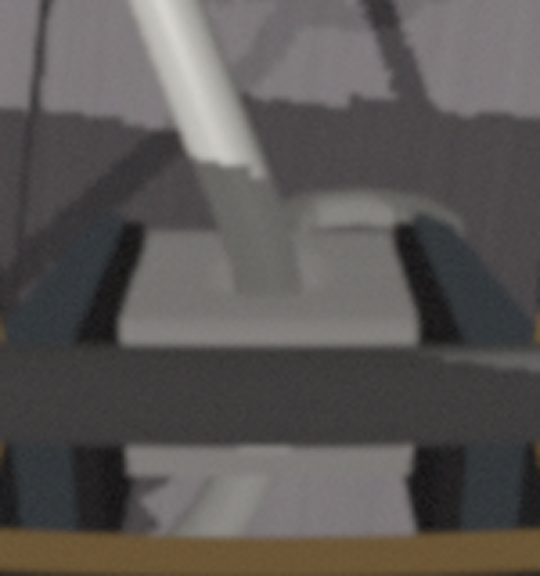

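Request:
carry_out(series=[{"x": 0.04,"y": -0.51,"z": 0,"ax": 0,"ay": 0,"az": -5,"gripper": 3},{"x": 0,"y": -0.51,"z": 0,"ax": 0,"ay": 0,"az": -5,"gripper": 3},{"x": -0.05,"y": -0.51,"z": 0,"ax": 0,"ay": 0,"az": -5,"gripper": 3},{"x": -0.09,"y": -0.5,"z": 0,"ax": 0,"ay": 0,"az": -5,"gripper": 3},{"x": -0.14,"y": -0.49,"z": 0,"ax": 0,"ay": 0,"az": -5,"gripper": 3},{"x": -0.18,"y": -0.48,"z": 0,"ax": 0,"ay": 0,"az": -5,"gripper": 3},{"x": 0,"y": 0,"z": 0,"ax": 0,"ay": 0,"az": 0,"gripper": 3}])

```text
time_s: 5.8
eef_pos: [590.5, -12.8, 167.0]
orientation: [-3.072, 0.0, 1.154]
ft_force: [-0.7, 0.1, -2.8]
finger_gap: 40.4
```

```bash
python3 look.py e wrist; python3 - <<'E'
import cv2
a=cv2.imread("pics/wrist_e.png")[150:310,250:400];cv2.imwrite("pics/we.png",cv2.resize(a,None,fx=3.6,fy=3.6,interpolation=cv2.INTER_CUBIC))
E
```

```text
5.8 [590.47388377 -12.76724285 166.99804856] [-3.07166414e+00  2.25313254e-05  1.15360708e+00] [-0.73818587  0.05483214 -2.82716944] [-0.01755365 -0.15752012 -0.00826616] 40.377254351708814
```

View pics/we.png

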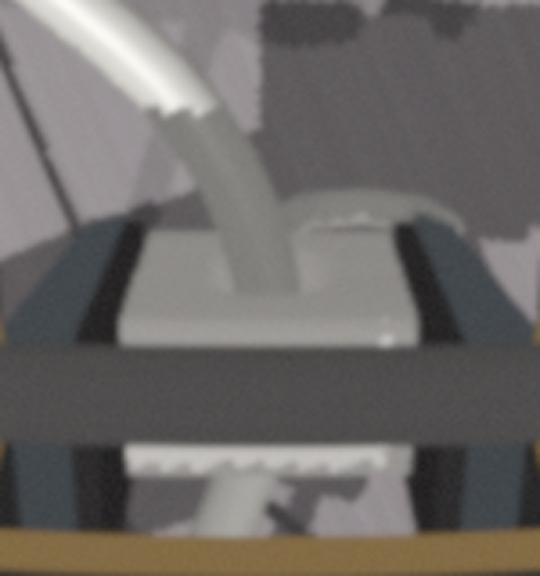

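Request:
carry_out(series=[{"x": -0.22,"y": -0.46,"z": 0,"ax": 0,"ay": 0,"az": -5,"gripper": 3},{"x": -0.26,"y": -0.44,"z": 0,"ax": 0,"ay": 0,"az": -5,"gripper": 3},{"x": -0.3,"y": -0.42,"z": 0,"ax": 0,"ay": 0,"az": -5,"gripper": 3},{"x": -0.33,"y": -0.39,"z": 0,"ax": 0,"ay": 0,"az": -5,"gripper": 3},{"x": -0.69,"y": -0.72,"z": 0,"ax": 0,"ay": 0,"az": 0,"gripper": 3},{"x": -0.69,"y": -0.72,"z": 0,"ax": 0,"ay": 0,"az": 0,"gripper": 3},{"x": -0.69,"y": -0.72,"z": 0,"ax": 0,"ay": 0,"az": 0,"gripper": 3},{"x": -0.69,"y": -0.72,"z": 0,"ax": 0,"ay": 0,"az": 0,"gripper": 3},{"x": 0,"y": 0,"z": 0,"ax": 0,"ay": 0,"az": 0,"gripper": 3}])

```text
time_s: 6.75
eef_pos: [551.0, -59.2, 167.1]
orientation: [-3.072, 0.001, 0.803]
ft_force: [-0.2, 0.8, -2.4]
finger_gap: 39.9
```

```bash
python3 look.py f wrist top; python3 - <<'E'
import cv2
a=cv2.imread("pics/wrist_f.png")[150:310,250:400];cv2.imwrite("pics/wf.png",cv2.resize(a,None,fx=3.6,fy=3.6,interpolation=cv2.INTER_CUBIC))
E
```

```text
6.8 [551.68782058 -58.6958846  167.14906621] [-3.07198355e+00 -4.38738625e-04  8.03097722e-01] [-0.19479176 -0.0107785  -2.95044441] [-0.09836432 -0.08346538 -0.02889905] 39.97309670645313
```

View pics/wf.png

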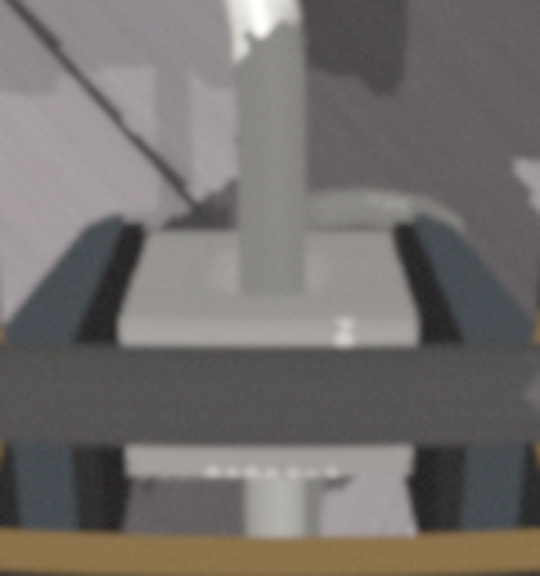

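View pics/top_f.png

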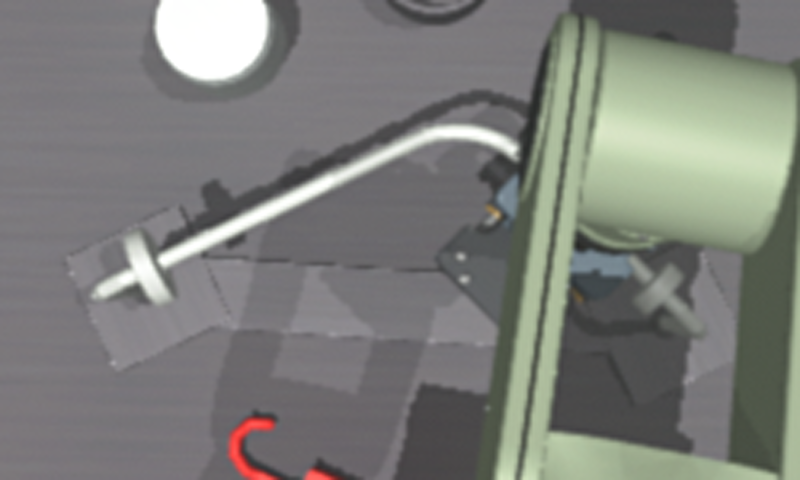

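Request:
carry_out(series=[{"x": -0.69,"y": -0.72,"z": 0,"ax": 0,"ay": 0,"az": 0,"gripper": 3},{"x": -0.69,"y": -0.72,"z": 0,"ax": 0,"ay": 0,"az": 0,"gripper": 3},{"x": -0.69,"y": -0.72,"z": 0,"ax": 0,"ay": 0,"az": 0,"gripper": 3},{"x": -0.56,"y": -0.58,"z": 0,"ax": 0,"ay": 0,"az": 0,"gripper": 3},{"x": 0,"y": 0,"z": 0,"ax": 0,"ay": 0,"az": 0,"gripper": 3}])

```text
time_s: 7.35
eef_pos: [524.8, -86.5, 167.1]
orientation: [-3.072, 0.0, 0.802]
ft_force: [0.7, 0.1, -2.6]
finger_gap: 40.0
```

```bash
python3 look.py g wrist scene; python3 - <<'E'
import cv2
a=cv2.imread("pics/wrist_g.png")[150:310,250:400];cv2.imwrite("pics/wg.png",cv2.resize(a,None,fx=3.6,fy=3.6,interpolation=cv2.INTER_CUBIC))
E
```

```text
7.4 [525.44241209 -86.11667862 167.12336356] [-3.07203892e+00 -4.29569205e-04  8.02521690e-01] [ 0.32051315 -0.28135646 -3.04763411] [-0.06650114 -0.09758547 -0.02001252] 39.924586011002354
```

View pics/wg.png

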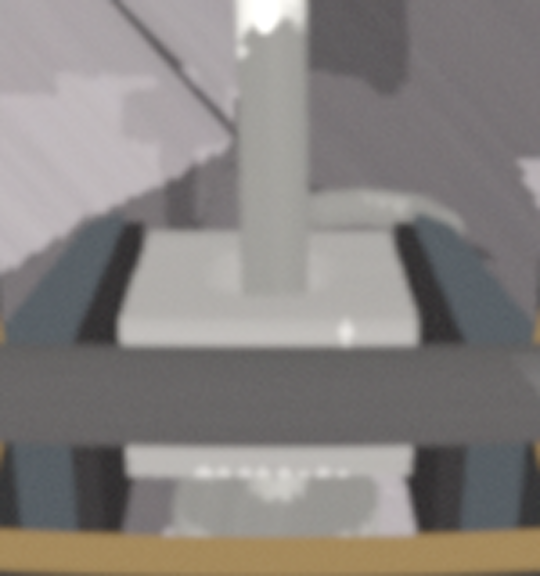

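View pics/scene_g.png

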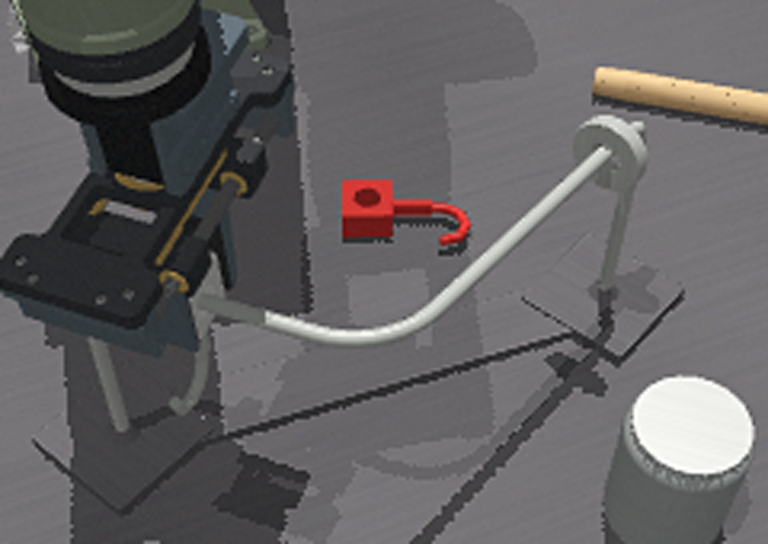

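Request:
carry_out(series=[{"x": -0.35,"y": -0.36,"z": 0,"ax": 0,"ay": 0,"az": 0,"gripper": 3},{"x": -0.28,"y": -0.29,"z": 0,"ax": 0,"ay": 0,"az": 0,"gripper": 3},{"x": 0,"y": 0,"z": 0,"ax": 0,"ay": 0,"az": 0,"gripper": 3}])

```text
time_s: 7.75
eef_pos: [519.1, -92.4, 166.9]
orientation: [-3.072, 0.0, 0.803]
ft_force: [0.4, 0.5, -3.0]
finger_gap: 40.2
```

Request:
carry_out(series=[{"x": -0.1,"y": -0.11,"z": 0,"ax": 0,"ay": 0,"az": 0,"gripper": 3},{"x": 0,"y": 0,"z": 0,"ax": 0,"ay": 0,"az": 0,"gripper": 3}])

```text
time_s: 7.95
eef_pos: [518.4, -93.3, 167.0]
orientation: [-3.072, -0.0, 0.804]
ft_force: [0.5, 0.2, -2.7]
finger_gap: 39.9
```

```bash
python3 look.py i wrist; python3 - <<'E'
import cv2
a=cv2.imread("pics/wrist_i.png")[150:310,250:400];cv2.imwrite("pics/wi.png",cv2.resize(a,None,fx=3.6,fy=3.6,interpolation=cv2.INTER_CUBIC))
E
```

```text
7.95 [518.39571202 -93.29602908 166.96526383] [-3.07185545e+00 -6.21099936e-05  8.03615420e-01] [ 0.51152355  0.24414804 -2.67147817] [-0.00085371 -0.13043051  0.01351759] 39.86386884769266
```

View pics/wi.png

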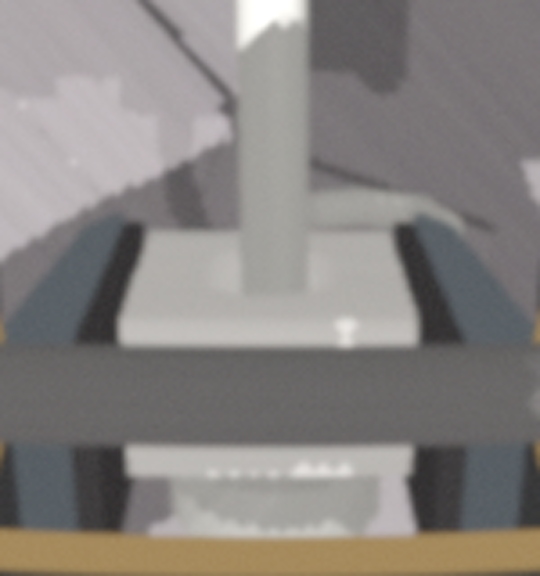

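Request:
carry_out(series=[{"x": -0.1,"y": -0.11,"z": 0,"ax": 0,"ay": 0,"az": 0,"gripper": 3},{"x": 0,"y": 0,"z": 0,"ax": 0,"ay": 0,"az": 0,"gripper": 3}])

```text
time_s: 8.2
eef_pos: [517.4, -94.4, 166.9]
orientation: [-3.072, -0.0, 0.804]
ft_force: [-0.2, 1.1, -2.8]
finger_gap: 39.9
```

Request:
carry_out(series=[{"x": -0.07,"y": -0.07,"z": 0,"ax": 0,"ay": 0,"az": 0,"gripper": 3},{"x": 0,"y": 0,"z": 0,"ax": 0,"ay": 0,"az": 0,"gripper": 3}])

```text
time_s: 8.4
eef_pos: [516.7, -95.1, 167.0]
orientation: [-3.072, -0.0, 0.804]
ft_force: [0.0, -0.4, -2.5]
finger_gap: 40.2
```

Request:
carry_out(series=[{"x": -0.07,"y": -0.07,"z": 0,"ax": 0,"ay": 0,"az": 0,"gripper": 3},{"x": 0,"y": 0,"z": 0,"ax": 0,"ay": 0,"az": 0,"gripper": 3}])

```text
time_s: 8.6
eef_pos: [516.0, -95.8, 167.0]
orientation: [-3.072, -0.0, 0.804]
ft_force: [-0.8, -0.1, -1.7]
finger_gap: 39.5
```

Request:
carry_out(series=[{"x": -0.07,"y": -0.07,"z": 0,"ax": 0,"ay": 0,"az": 0,"gripper": 3},{"x": 0,"y": 0,"z": 0,"ax": 0,"ay": 0,"az": 0,"gripper": 3}])

```text
time_s: 8.8
eef_pos: [515.5, -96.4, 167.0]
orientation: [-3.072, -0.001, 0.803]
ft_force: [1.7, 0.7, -2.1]
finger_gap: 39.5
```

Request:
carry_out(series=[{"x": -0.07,"y": -0.07,"z": 0,"ax": 0,"ay": 0,"az": 0,"gripper": 3},{"x": 0,"y": 0,"z": 0,"ax": 0,"ay": 0,"az": 0,"gripper": 3}])

```text
time_s: 9.0
eef_pos: [515.5, -96.4, 167.0]
orientation: [-3.072, -0.003, 0.803]
ft_force: [3.3, 3.5, -4.1]
finger_gap: 40.1
```

```bash
python3 look.py j wrist top; python3 - <<'E'
import cv2
a=cv2.imread("pics/wrist_j.png")[150:310,250:400];cv2.imwrite("pics/wj.png",cv2.resize(a,None,fx=3.6,fy=3.6,interpolation=cv2.INTER_CUBIC))
E
```

```text
9.05 [515.45892473 -96.41273852 167.02479102] [-3.07211691e+00 -2.38297668e-03  8.03270482e-01] [ 3.91918063  3.81561921 -3.80452587] [ 0.65952556 -0.69980702 -0.00256857] 39.83036769400127
```

View pics/wj.png

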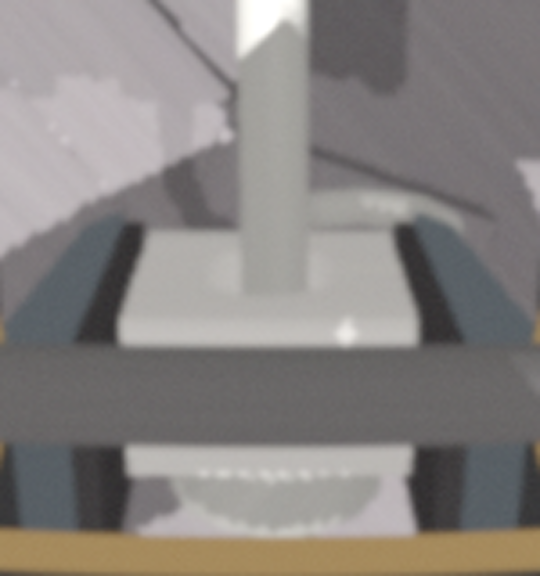

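View pics/top_j.png

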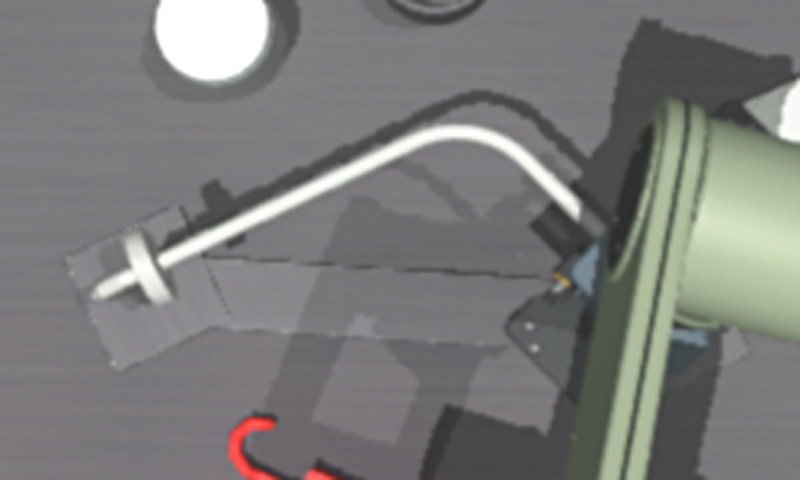

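Request:
carry_out(series=[{"x": 0.06,"y": 0.06,"z": 0,"ax": 0,"ay": 0,"az": 0,"gripper": 3},{"x": 0,"y": 0,"z": -0.25,"ax": 0,"ay": 0,"az": 0,"gripper": 3},{"x": 0,"y": 0,"z": -0.2,"ax": 0,"ay": 0,"az": 0,"gripper": 3},{"x": 0,"y": 0,"z": 0,"ax": 0,"ay": 0,"az": 0,"gripper": 3}])

```text
time_s: 9.5
eef_pos: [515.6, -96.5, 162.4]
orientation: [-3.073, -0.001, 0.804]
ft_force: [2.8, 3.1, -2.3]
finger_gap: 39.9
```

Request:
carry_out(series=[{"x": 0.03,"y": 0.03,"z": -0.06,"ax": 0,"ay": 0,"az": 0,"gripper": 3},{"x": 0,"y": 0,"z": -0.05,"ax": 0,"ay": 0,"az": 0,"gripper": 3},{"x": 0,"y": 0,"z": 0,"ax": 0,"ay": 0,"az": 0,"gripper": 3}])

```text
time_s: 9.8
eef_pos: [515.5, -96.5, 161.7]
orientation: [-3.072, 0.0, 0.804]
ft_force: [1.2, 0.6, 0.9]
finger_gap: 40.2
```

Request:
carry_out(series=[{"x": 0,"y": 0,"z": 0,"ax": 0,"ay": 0,"az": 0,"gripper": 4.2},{"x": 0,"y": 0,"z": 0,"ax": 0,"ay": 0,"az": 0,"gripper": 4.6},{"x": 0,"y": 0,"z": 0,"ax": 0,"ay": 0,"az": 0,"gripper": 5.5},{"x": 0,"y": 0,"z": 0,"ax": 0,"ay": 0,"az": 0,"gripper": 7},{"x": 0,"y": 0,"z": 0,"ax": 0,"ay": 0,"az": 0,"gripper": 8},{"x": 0,"y": 0,"z": 0,"ax": 0,"ay": 0,"az": 0,"gripper": 8}])

```text
time_s: 10.4
eef_pos: [515.5, -96.3, 161.3]
orientation: [-3.072, 0.0, 0.804]
ft_force: [0.2, 0.5, 0.5]
finger_gap: 75.0
```

```bash
python3 look.py k wrist
```

```text
10.4 [515.49597474 -96.26204126 161.33098874] [-3.07174969e+00  2.19279849e-06  8.03587664e-01] [0.21755476 0.45721576 0.54385052] [-0.05606085 -0.03159816  0.02247329] 74.96747682650083
```

View pics/wrist_k.png

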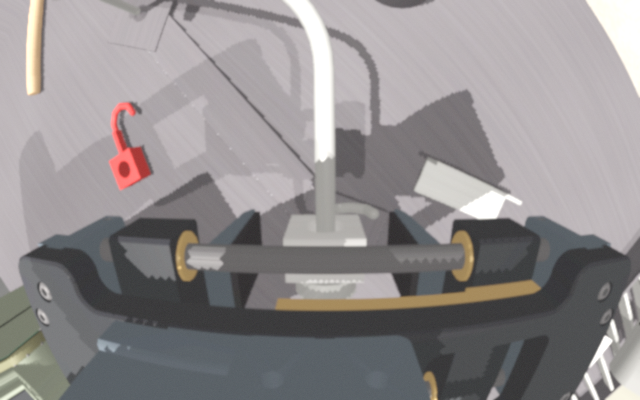

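Request:
carry_out(series=[{"x": 0,"y": 0,"z": 1.5,"ax": 0,"ay": 0,"az": 0,"gripper": 9},{"x": 0,"y": 0,"z": 3,"ax": 0,"ay": 0,"az": 0,"gripper": 9},{"x": 0,"y": 0,"z": 4,"ax": 0,"ay": 0,"az": 0,"gripper": 9},{"x": 0,"y": 0,"z": 4,"ax": 0,"ay": 0,"az": 0,"gripper": 9},{"x": 0,"y": -4,"z": 0,"ax": 0,"ay": 0,"az": 0,"gripper": 9},{"x": 0,"y": -4,"z": 0,"ax": 0,"ay": 0,"az": 0,"gripper": 9},{"x": 0,"y": -4,"z": 0,"ax": 0,"ay": 0,"az": 0,"gripper": 9},{"x": 0,"y": -4,"z": 0,"ax": 0,"ay": 0,"az": 0,"gripper": 9},{"x": 0,"y": -4,"z": 0,"ax": 0,"ay": 0,"az": 0,"gripper": 9},{"x": 0,"y": -4,"z": 0,"ax": 0,"ay": 0,"az": 0,"gripper": 9},{"x": 0,"y": 0,"z": 0,"ax": 0,"ay": 0,"az": 0,"gripper": 9}])

```text
time_s: 11.55
eef_pos: [515.0, -340.8, 285.1]
orientation: [-3.072, 0.002, 0.799]
ft_force: [0.9, 1.0, -0.3]
finger_gap: 90.0
```

```bash
python3 look.py l top scene
```

```text
11.6 [ 515.13731033 -338.13239244  285.36084468] [-3.07054824e+00  7.58840845e-05  8.00412399e-01] [-0.4740033   1.16315349 -0.43298328] [-0.02126393 -0.0293441   0.02258928] 89.97805543186405
```

View pics/top_l.png

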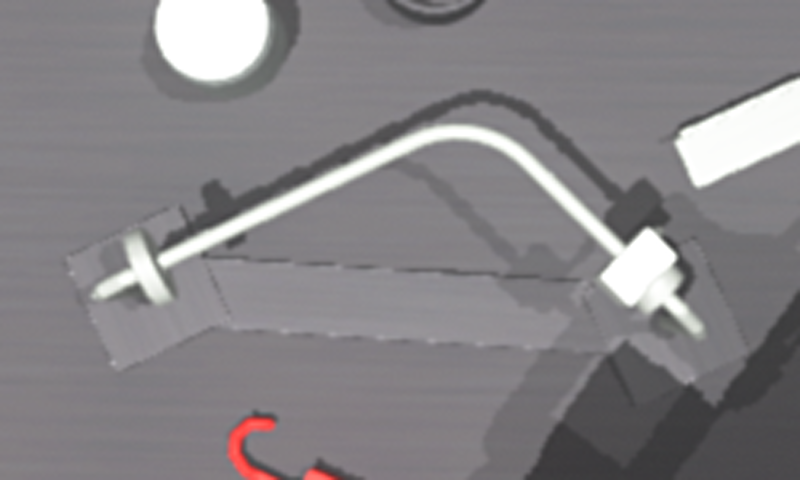

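View pics/scene_l.png

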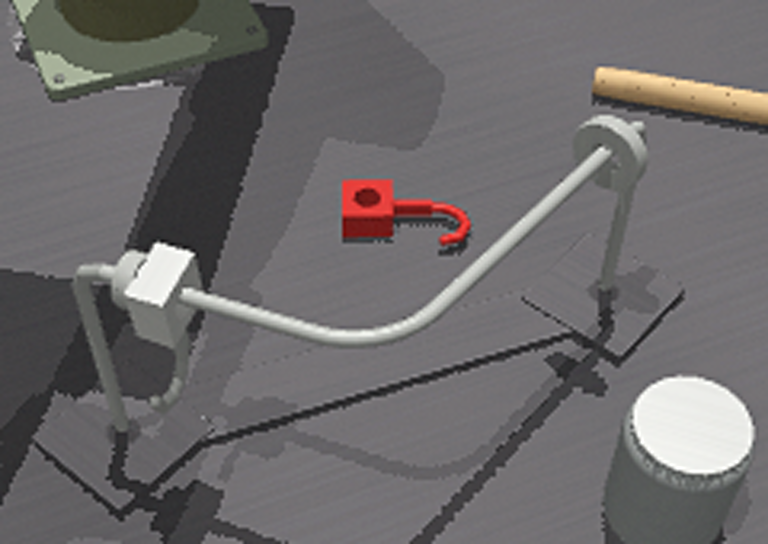

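The hanger is hanging against the collar: block at (640,267) and collar just behind it at (668,283) in the top crop. The ring is still at (148,268), near the upright, and the arm is clear.

```bash
python3 - <<'E'
from h import *
from station import bot
p=np.load("p2.npy");T=pickle.load(open("pics/top_l.pkl","rb"))
w=atz(T,np.array((640,267))/3.2+[180,150]-[.89,.28],194);print(loc(p,w),rail([LB+93])[0])
print(bot.hand_in())
E
```

```text
[  88.11167484 -125.71640575] [  88.18943058 -126.87020513  180.           -1.22173048]
the job is handed in; nothing more can be done
None
```

I moved the hanger along leg 1, round the bend and up to the stop collar on leg 2, then let go and handed the job in at about 11.6 s. It gives no verdict, so what follows is from my own checks.

- **Slide:** I gripped the block across its 40 mm width and lifted it about 5 mm so the bar ran clear inside the bore. On the way the wrist readings I took showed only the hanger's weight, about 2–3 N.
- **Stop:** I felt the collar at about 5 N along the bar. I then eased off, lowered the block back onto the bar and opened the gripper with almost no force on it.
- **Final look:** The top image puts the block about 1 mm from `stop_place`, hanging freely by the collar. The ring is still near the upright on leg 1, and the arm was clear of everything at hand-in.
- **Disagreements:** The cameras differed by about 1–3 mm on where things were. The contact point agreed with my fitted rail position to within 1 mm. No check failed.

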